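# Pack the speaker bar in its hard case and latch it

### The job

Pack the speaker bar into its hard case. Draw it out from under the shelf until its middle stands clear and let go of it on the desk; the cut-out in the foam leaves finger room only round the middle, so take it afresh there and lay it right way up and fully down in the cut-out. Then shut the lid and push the latch down past its centre until it snaps over and stays, leaving the other things on the desk where they stand.

Things in the scene. Friction and masses are not known exactly. Their poses are not given: they have to be found in the camera images.
- speaker: Portable speaker bar: rounded box 180 long (its x) x 50 wide (y) x 46 high mm, grey cloth wrap, plastic end caps, button strip on top, 0.25 to 0.45 kg, both ends alike. Origin: centre of its underside, z up. It starts on the desk, its -x half (85 to 95 mm) sticking out from under the riser's front edge, roughly square to it; it slides when pulled.
- riser: Monitor riser, fixed: wooden shelf 200 deep (x) x 320 wide (y) mm, underside 82 and top 96 mm above the desk, on two steel plate legs at y = -150 and +150 mm; a closed laptop lies on it (top at 110 mm, no overhang). Origin: on the desk under the shelf's centre; its open front edge is at x = -100 mm, towards the robot.
- case: Hard plastic carry case, fixed on the desk (rubber feet, does not slide): base shell 150 deep (x) x 250 wide (y) mm, rim 66 mm above the desk, shut height 90 mm. Origin: on the desk under its centre, z up, front (latch side) towards -x, lid hinge along the back rim at x = +75 mm.
- pocket (a point): Centre of the floor of the foam cut-out, 15 mm above the desk, axes as the case's. Cut-out: 188 mm along y, 58 mm along x, 45 deep (firm foam, top 60 mm above the desk). Two finger scoops at its middle, 48 mm along y, widen it to 126 mm along x down to the same floor. The bar lies in it along y, either way round, its top 1 mm above the foam and 5 mm below the rim.
- lid_hinge (a point): Middle of the lid's hinge axis (axis along the case's y), at x = +75, y = 0, z = 66 mm in the case's frame, axes as the case's.
- lid (a joint): Lid angle, rad: 0 shut, 1.75 fully open; starts 1.55 to 1.75, about upright behind the foam. A shallow tray 150 mm from hinge to front edge, 250 wide, 24 deep, 0.3 kg. Stiff damped hinge: near upright it stays where left; tipped below about 0.8 rad it sinks softly shut by itself in 2 s or so. Pushing it from behind near its top edge takes 2 to 4 N.
- latch (a joint): Latch angle, rad: 0 open, 1.92 snapped over. A lever plate 52 long, 60 wide, 7 mm thick, hinged at the middle of the lid's front edge (on the open lid it stands up above it, to 270 mm over the desk). Lid shut: open it sticks out forward, 20 degrees above level; snapped over it hangs against the base's front. Sprung over-centre: springs back below 1.0 rad, snaps home by itself beyond.
- latch_hinge (a point): Middle of the latch's hinge axis (along the case's y). With the lid shut it lies at x = -85, y = 0, z = 76 mm in the case's frame. Pressing the latch straight down 28 mm in front of it takes about 10 N at first, then less, and has taken it past centre when the fingertip is 42 mm below the hinge axis.
- plant: Bystander: small potted plant, terracotta pot 100 mm across, about 175 mm high. Origin: centre of the underside.
- mug: Bystander: white mug, 80 mm across, 95 mm high. Origin: centre of the underside.
- bowl: Bystander: wooden bowl, 130 mm across, 55 mm high. Origin: centre of the underside.
- mouse: Bystander: computer mouse, 105 x 60 x 29 mm. Origin: centre of the underside.
There are look-alikes about, which are no part of the job. What is meant by the speaker is not purple, and is the smaller of those in its own colour.

How it is judged:
On the way, in this order (a step that is already met when the one before it is completed fails the run):
1. the speaker bar stands on the desk, let go, its centre 35 mm or more out from under the shelf ((x of speaker in the frame of riser below -0.135 m or y of speaker in the frame of riser below -0.195 m or y of speaker in the frame of riser above 0.195 m) and height (world z) of speaker below 0.006 m and angle between speaker's own z axis and vertical below 0.1 rad and linear speed of speaker below 0.02 m/s and contact force between the fingers and speaker below 0.2 N), for 0.2 s.
2. the speaker bar lies let go, right way up, on the floor of the foam cut-out (horizontal distance between speaker and pocket below 0.01 m and z of speaker in the frame of pocket below 0.005 m and angle between speaker's own z axis and vertical below 0.1 rad and angle between the x axis of speaker and the y axis of case, either way round below 0.1 rad and contact force between the fingers and speaker below 0.2 N), for 0.2 s.
3. the lid is shut (value of joint lid below 0.04 rad), for 0.2 s.
4. the latch has snapped over (value of joint latch above 1.8 rad and value of joint lid below 0.04 rad), for 0.2 s.
At the end, for the whole second after the job is handed in: The speaker bar lies at rest, right way up (within 0.1 rad), on the floor of the foam cut-out (within 5 mm in height, 10 mm sideways, 0.1 rad of its length), the lid is shut (under 0.04 rad) and the latch is snapped over (over 1.8 rad) (all of step 4 and horizontal distance between speaker and pocket below 0.01 m and z of speaker in the frame of pocket below 0.005 m and angle between speaker's own z axis and vertical below 0.1 rad and angle between the x axis of speaker and the y axis of case, either way round below 0.1 rad and linear speed of speaker below 0.02 m/s); the robot touches nothing.
It fails at once if the plant, mug, bowl or mouse is moved more than 25 mm (distance of any of plant, mug, bowl, mouse from where it was at the start of the episode above 0.025 m).
It also fails if it takes over 64 s, if anything falls off the work surface, if the arm or the gripper's body presses on something with over 40 N, if the wrist force passes 120 N, or if a joint passes its speed limit or range.

### The arm

A 6-joint arm with a two-finger parallel gripper is mounted at the origin on the work surface. World frame = base frame: x ahead of the robot, y to its left, z up, the work surface at z = 0. Lengths are in m, angles in rad, forces in N, time in s.
With the tool pointing down it reaches from about 0.25 to 0.725 m from the base axis. Payload 9.7 kg.
Tool frame: the origin (TCP) lies at the very end of the fingers, on their centre line; the grasp point (between the pads) lies 19 mm behind it; z points along the fingers, y is the line along which they close (so a half turn about z gives the same grasp; the last joint's range is limited). The gripper opens to 85 mm and grips with 20 to 120 N. Pads are 22 mm wide; open, the fingers measure 114 mm over their backs; the gripper's body (76 mm by 85 mm) begins 54 mm behind the grasp point. The pads swing forward as they close: fully open they stand 13 mm farther back than shut.
Start: joints at [-1.172, 0.087, 0.176, 1.66, 0, 1.571], TCP at [0.214, -0.507, 0.231] pointing down, gripper open.
Joint ranges: [-3.13, 3.13], [-0.85, 1.81], [-1.15, 1.24], [-2.2, 2.28], [-1.44, 1.52], [-3.14, 3.14]. Speed limits (rad/s): [2.22, 2.22, 2.57, 3.14, 3.14, 3.14].

### API

Orientations are given as a rotation vector (axis times angle).
In Python, from cell import manip gives the robot as it stands.
- The arm moves only by the tool apply_moves, never from a script. Its argument "deltas" is one flat list of numbers, 6 for each row, row after row: the shift along the tool's x, y, z as a fraction of full scale, then the turn, a rotation vector about the tool's x, y, z as a fraction of full scale. A call has 1 to 12 rows; each row shifts and turns the commanded pose from where the row before left it, along the tool's axes as they then stand; what a row does not reach is not made up. Full scale, the value 1, is 30 mm for a shift and 6 degrees for a turn. A row lasts 1/10 s, in which the tool goes at most 50 mm and 8.59 degrees, less where a joint would pass 70% of its speed; a pose out of reach is approached as far as the arm can. A call with a number of a shift or a turn outside -1 to 1 is refused whole. A call with a gripper value outside its range is refused whole. "jaw" is the opening, from -1 (shut) to 1 (fully open), set as the call begins (left out, the last holds). The fingers move at their own pace and stop on an object; "newtons" is the grip in N (left out, the last holds). Time passes only in rows, so rows that do not move let the fingers close. It gives the time, the measured TCP pose, the force, the opening and the grip force at its end, in the units of the state.
- manip.observe(): the state, without advancing time (a new reading comes with each control period).
- manip.camera(name): name is "scene" or "top" or "wrist"; returns a dict with "color" (384x512x3 uint8, blue, green, red), "fx", "fy", "cx", "cy" (pixels), "extrinsics" (4x4, takes a point from camera to world coordinates). Camera axes: x right, y up, looking along -z (the intrinsics and any distortion apply to the point x, -y, -z); pixel columns grow to the right and rows downward; lengths in m; the calibration is good to about 2 mm. A picture is of the moment at which its call begins. There is no depth.
- manip.close_job(): hands the job in; it is judged then, once.
The state is a dict: "time": time; "joint_positions": joint angles; "dq": joint speeds; "tau": joint torques, N m; "eef_pos": TCP position; "tcp_rot": TCP orientation; "contact_force": force on the tool from outside, world axes, zero at the start; "moment": the same for the moment, N m; "grip_width": finger opening in m; "finger_force": force on a finger pad.
Only numpy, scipy, OpenCV 4.12 (cv2) and the standard library are available. Lean on these libraries where they do the work, as an engineer would, in place of code of your own. Each camera call takes 0.05 s, during which the arm holds its last target. There are 200 camera calls.

## Working session

There is one attempt and no reset: what is moved stays moved. The work goes in short steps, Python scripts to look and compute and a tool call to move; the robot and the scene stay as the last step left them, time stands still between calls to the robot, and variables do not carry over. Pictures are saved under pics/ and viewed, at most 10 in all, crops included, and the job is handed in when it is done.

Besides the shell and the picture viewer there is one more tool, called after "Call:" in YAML: its name, and indented under it one key for each argument. apply_moves: Moves the arm, as the interface text tells. Shift numbers are shares of 30 mm and turn numbers shares of 6 degrees, none past 1 either way. Its arguments: {"type":"object","properties":{"deltas":{"type":"array","items":{"type":"number","minimum":-1,"maximum":1}},"jaw":{"type":"number"},"newtons":{"type":"number"}},"required":["deltas"]}

```bash
mkdir -p pics; ls; cat > h.py <<'E'
import numpy as np, cv2
from cell import manip
from scipy.spatial.transform import Rotation as R
def shot(n,f):
    c=manip.camera(n); cv2.imwrite('pics/'+f+'.png',c['color']); np.save('pics/'+f+'.npy',{k:v for k,v in c.items()},allow_pickle=True); return c
def load(f): return np.load('pics/'+f+'.npy',allow_pickle=True).item()
def pt(c,u,v,z):
    E=np.array(c['extrinsics']); d=E[:3,:3]@np.array([(u-c['cx'])/c['fx'],-(v-c['cy'])/c['fy'],-1]); o=E[:3,3]
    return o+d*(z-o[2])/d[2]
def px(c,p):
    E=np.array(c['extrinsics']); q=E[:3,:3].T@(np.array(p)-E[:3,3]); return np.array([c['cx']+c['fx']*q[0]/-q[2], c['cy']-c['fy']*q[1]/-q[2]])
E
python3 - <<'E'
from h import *
a=shot('top','t0');b=shot('scene','s0')
for c in(a,b): print([k for k in c if k!='color'],c['fx'],np.round(c['extrinsics'],3).tolist())
cv2.imwrite('pics/both.png',np.hstack([cv2.resize(a['color'],(800,600))]))
cv2.imwrite('pics/s0b.png',cv2.resize(b['color'],(800,600)))
o=manip.observe();print(o['eef_pos'],o['tcp_rot'],R.from_rotvec(o['tcp_rot']).as_matrix().round(3).tolist(),o['time'])
E
```

```text
pics
['fx', 'fy', 'cx', 'cy', 'extrinsics'] 380.4922507360073 [[-0.007, 0.996, -0.091, 0.403], [-1.0, -0.007, -0.008, 0.022], [-0.008, 0.091, 0.996, 1.417], [0.0, 0.0, 0.0, 1.0]]
['fx', 'fy', 'cx', 'cy', 'extrinsics'] 363.96518932496645 [[-0.034, -0.87, 0.492, 1.137], [0.999, -0.035, 0.007, 0.051], [0.012, 0.492, 0.871, 1.164], [0.0, 0.0, 0.0, 1.0]]
[ 0.21350255 -0.50667136  0.23066839] [-3.07826239e+00 -6.22046647e-01  3.39759191e-04] [[0.922, 0.388, -0.0], [0.388, -0.922, 0.001], [0.0, -0.001, -1.0]] 0.1
```

View pics/both.png

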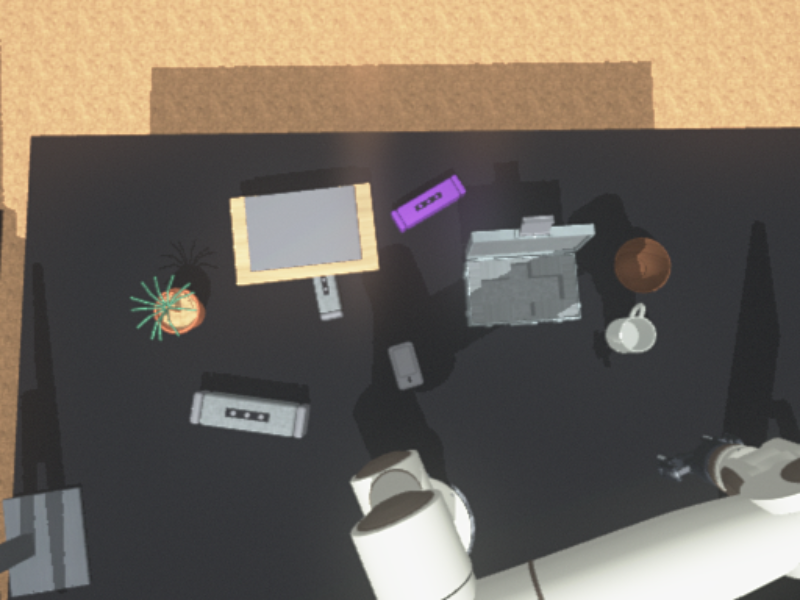

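View pics/s0b.png

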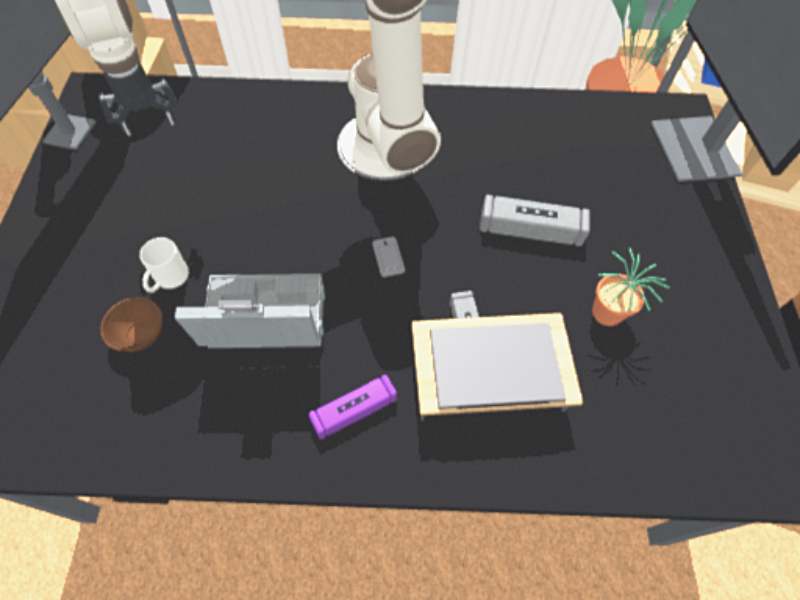

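Top picture candidates: the large grey bar (250,414), the purple bar (428,203), and the small grey bar sticking out from under the riser (327,297). The last is the speaker: not purple, and the smaller of the two greys. The case is at about (523,277), the lid's top is at the back with the latch at (537,225), and the mug (630,335), bowl (642,265) and mouse (405,365) are nearby. Next is a close crop.

```bash
python3 - <<'E'
from h import *
c=load('t0')['color']
a=cv2.resize(c[112:212,145:245],None,fx=4,fy=4,interpolation=cv2.INTER_CUBIC)
b=cv2.resize(c[132:222,290:390],None,fx=4,fy=4,interpolation=cv2.INTER_CUBIC)
o=np.zeros((400,800,3),np.uint8);o[:,:400]=a;o[:360,400:]=b
o=np.clip(o.astype(float)*1.3,0,255).astype(np.uint8)
cv2.imwrite('pics/crop0.png',o)
E
```

```text
(no output)
```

View pics/crop0.png

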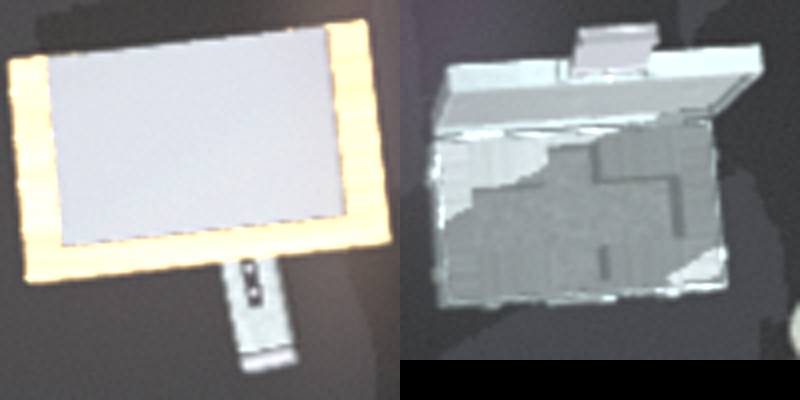

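```bash
python3 - <<'E'
from h import *
c=load('t0')
f=lambda u,v,z,ox=145,oy=112:pt(c,(u+.5)/4-.5+ox,(v+.5)/4-.5+oy,z)
g=lambda u,v,z:f(u-400,v,z,290,132)
P=[f(26,283,.096),f(391,241,.096),f(366,18,.096),f(8,60,.096)]
print('riser FL FR BR BL',np.round(P,3).tolist(),[round(float(np.linalg.norm(P[i]-P[i-1])),3) for i in range(4)],np.mean(P,0).round(3))
S=[f(222,268,.046),f(243,371,.046),f(297,360,.046),f(275,262,.046)]
print('spk',np.round(S,3).tolist(),[round(float(np.linalg.norm(S[i]-S[i-1])),3) for i in range(4)])
C=[g(438,306,.066),g(727,288,.066),g(713,122,.066),g(432,138,.066)]
print('case',np.round(C,3).tolist(),[round(float(np.linalg.norm(C[i]-C[i-1])),3) for i in range(4)],np.mean(C,0).round(3))
fl,fr,br,bl=C
d=fl-fr;print('case yaw',np.degrees(np.arctan2(-d[0],d[1])))
d=P[0]-P[1];print('riser yaw',np.degrees(np.arctan2(-d[0],d[1])))
F=[g(474,192,.06),g(672,180,.06),g(683,237,.06),g(552,148,.06),g(595,148,.06),g(605,278,.06)]
print('pocket',np.round(F,3).tolist())
for n,u,v,z in [('mouse',405,365,.03),('mug',630,337,.095),('bowl',642,265,.055),('plant',180,312,.08)]: print(n,pt(c,u*.64,v*.64,z).round(3))
# latch on lid
for q in [(576,30),(657,26),(574,73),(650,75)]: print(g(*q,.27).round(3),g(*q,.22).round(3))
E
```

```text
riser FL FR BR BL [[0.559, 0.404, 0.096], [0.594, 0.084, 0.096], [0.794, 0.105, 0.096], [0.759, 0.423, 0.096]] [0.2, 0.322, 0.201, 0.32] [0.676 0.254 0.096]
spk [[0.577, 0.24, 0.046], [0.484, 0.22, 0.046], [0.493, 0.171, 0.046], [0.583, 0.192, 0.046]] [0.048, 0.096, 0.05, 0.092]
case [[0.467, -0.116, 0.066], [0.481, -0.372, 0.066], [0.63, -0.365, 0.066], [0.617, -0.113, 0.066]] [0.151, 0.257, 0.149, 0.252] [ 0.549 -0.241  0.066]
case yaw 3.1657596846518588
riser yaw 6.178483845873221
pocket [[0.569, -0.15, 0.06], [0.579, -0.328, 0.06], [0.527, -0.336, 0.06], [0.608, -0.221, 0.06], [0.608, -0.26, 0.06], [0.491, -0.266, 0.06]]
mouse [0.377 0.027 0.03 ]
mug [ 0.437 -0.472  0.095]
bowl [ 0.603 -0.521  0.055]
plant [0.5   0.534 0.08 ]
[ 0.668 -0.204  0.27 ] [ 0.679 -0.214  0.22 ]
[ 0.67  -0.266  0.27 ] [ 0.682 -0.279  0.22 ]
[ 0.634 -0.202  0.27 ] [ 0.644 -0.211  0.22 ]
[ 0.632 -0.26   0.27 ] [ 0.642 -0.272  0.22 ]
```

Call:
apply_moves:
  deltas: [0.7, -0.9, 0, 0, 0, 0, 0.7, -0.9, 0, 0, 0, 0, 0.7, -0.9, 0, 0, 0, -1, 0, 0, 0, 0, 0, 0]
  jaw: 1

```text
time: 0.5
eef_pos: [0.2407, -0.405, 0.2318]
tcp_rot: [-3.04, -0.791, -0.001]
contact_force: [-0.3, -0.7, 0.9]
grip_width: 0.085
finger_force: 0.0
```

```bash
cat >> h.py <<'E'
def st():
    o=manip.observe(); M=R.from_rotvec(o['tcp_rot']).as_matrix()
    print('t',round(float(o['time']),2),'q',np.round(o['joint_positions'],2),'p',np.round(o['eef_pos'],4),'yaw',round(float(np.degrees(np.arctan2(M[1,0],M[0,0]))),2),'zax',M[:,2].round(3),'w',np.round(o['grip_width'],4),'F',np.round(o['contact_force'],1),'ff',np.round(o['finger_force'],1)); return o,M
def to(*ps):
    "rows (tool units of 30 mm) from here through world points with fixed orientation"
    o,M=st(); a=np.array(o['eef_pos'])
    for p in ps:
        d=M.T@(np.array(p)-a)/.03; print('total',d.round(3)); a=np.array(p)
E
python3 -c "
from h import *
st()"
```

```text
t 0.5 q [-1.03 -0.1  -0.01  1.66  0.    1.6 ] p [ 0.2407 -0.405   0.2318] yaw 29.15 zax [ 0.  0. -1.] w 0.085 F [-0.3 -0.7  0.9] ff 0.0
```

Call:
apply_moves:
  deltas: [0, 0, 0, 0, 0, -1, 0, 0, 0, 0, 0, -1, 0, 0, 0, 0, 0, -1, 0, 0, 0, 0, 0, -1, 0, 0, 0, 0, 0, -1, 0, 0, 0, 0, 0, -1, 0, 0, 0, 0, 0, -1, 0, 0, 0, 0, 0, -1, 0, 0, 0, 0, 0, -1, 0, 0, 0, 0, 0, -1, 0, 0, 0, 0, 0, -1, 0, 0, 0, 0, 0, -1]

```text
time: 1.7
eef_pos: [0.24, -0.4081, 0.2309]
tcp_rot: [-1.997, -2.424, -0.0]
contact_force: [0.2, -0.7, 0.0]
grip_width: 0.0855
finger_force: 0.0
```

Call:
apply_moves:
  deltas: [0, 0, 0, 0, 0, -1, 0, 0, 0, 0, 0, -1, 0, 0, 0, 0, 0, -1, 0, 0, 0, 0, 0, -1, 0, 0, 0, 0, 0, -1, 0, 0, 0, 0, 0, -1, 0, 0, 0, 0, 0, -1, 0, 0, 0, 0, 0, -1, 0, 0, 0, 0, 0, -1, 0, 0, 0, 0, 0, -1, 0, 0, 0, 0, 0, -1, 0, 0, 0, 0, 0, -1]

```text
time: 2.9
eef_pos: [0.24, -0.4081, 0.2309]
tcp_rot: [-0.191, -3.135, -0.001]
contact_force: [-0.4, 0.5, -0.7]
grip_width: 0.0855
finger_force: 0.0
```

Call:
apply_moves:
  deltas: [0, 0, 0, 0, 0, -1, 0, 0, 0, 0, 0, -1, 0, 0, 0, 0, 0, -1, 0, 0, 0, 0, 0, -0.2]

```text
time: 3.3
eef_pos: [0.24, -0.4081, 0.231]
tcp_rot: [0.332, -3.124, -0.001]
contact_force: [-0.5, -0.1, 0.4]
grip_width: 0.0854
finger_force: 0.0
```

```bash
python3 -c "
from h import *
to((.5,.15,.2),(.508,.2,.16))"
```

```text
t 3.3 q [-1.04 -0.1  -0.01  1.66 -0.   -1.25] p [ 0.24   -0.4081  0.231 ] yaw -167.87 zax [-0.  0. -1.] w 0.0854 F [-0.5 -0.1  0.4] ff 0.0
total [-12.381  16.366   1.036]
total [-0.611  1.573  1.334]
```

Call:
apply_moves:
  deltas: [-0.73, 0.96, 0.06, 0, 0, 0, -0.73, 0.96, 0.06, 0, 0, 0, -0.73, 0.96, 0.06, 0, 0, 0, -0.73, 0.96, 0.06, 0, 0, 0, -0.73, 0.96, 0.06, 0, 0, 0, -0.73, 0.96, 0.06, 0, 0, 0, -0.73, 0.96, 0.06, 0, 0, 0, -0.73, 0.96, 0.06, 0, 0, 0, -0.73, 0.96, 0.06, 0, 0, 0, -0.73, 0.96, 0.06, 0, 0, 0, -0.73, 0.96, 0.06, 0, 0, 0, -0.73, 0.96, 0.06, 0, 0, 0]

```text
time: 4.5
eef_pos: [0.4256, -0.0135, 0.2096]
tcp_rot: [-0.325, 3.124, -0.0]
contact_force: [0.3, -0.5, -0.4]
grip_width: 0.0855
finger_force: 0.0
```

Call:
apply_moves:
  deltas: [-0.73, 0.96, 0.06, 0, 0, 0, -0.73, 0.96, 0.06, 0, 0, 0, -0.73, 0.96, 0.06, 0, 0, 0, -0.73, 0.96, 0.06, 0, 0, 0, -0.73, 0.96, 0.06, 0, 0, 0, 0, 0, 0, 0, 0, 0]

```text
time: 5.1
eef_pos: [0.5031, 0.1517, 0.1992]
tcp_rot: [0.33, -3.123, -0.0]
contact_force: [-1.5, -1.0, -0.7]
grip_width: 0.0855
finger_force: 0.0
```

```bash
python3 -c "
from h import *
to((.516,.2015,.12),(.516,.2015,.011))
c=shot('wrist','w0');
for p in [(.4885,.1955,.046),(.576,.215,.046)]: print(px(c,p))"
```

```text
t 5.1 q [0.29 0.02 0.04 1.6  0.   0.08] p [0.5031 0.1517 0.1992] yaw -167.94 zax [-0.001  0.    -1.   ] w 0.0855 F [-1.5 -1.  -0.7] ff 0.0
total [-0.771  1.533  2.638]
total [-5.000e-03 -2.000e-03  3.633e+00]
[303.55022768 169.82560679]
[300.82916322 255.17110674]
```

View pics/w0.png

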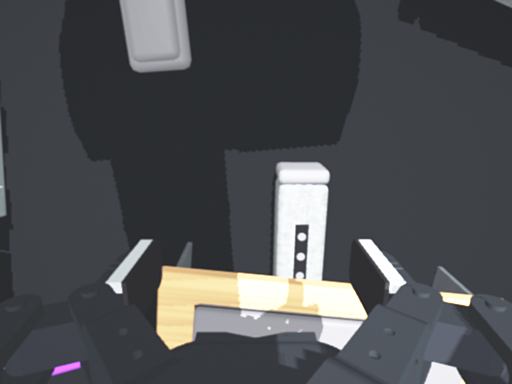

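The wrist view shows the speaker's free end at (303,165), its axis almost vertical in the image and its button strip at (301,250). This matches the predicted pixels (303,170) and (301,255). Descending onto the free half.

Call:
apply_moves:
  deltas: [-0.26, 0.51, 0.88, 0, 0, 0, -0.26, 0.51, 0.88, 0, 0, 0, -0.25, 0.51, 0.88, 0, 0, 0, 0, 0, 0.9, 0, 0, 0, 0, 0, 0.9, 0, 0, 0, 0, 0, 0.9, 0, 0, 0, 0, 0, 0.9, 0, 0, 0, 0, 0, 0, 0, 0, 0]

```text
time: 5.95
eef_pos: [0.5128, 0.1966, 0.0101]
tcp_rot: [0.325, -3.119, 0.003]
contact_force: [-1.6, -0.3, 0.4]
grip_width: 0.0854
finger_force: 0.0
```

Call:
apply_moves:
  deltas: [0, 0, 0, 0, 0, 0, 0, 0, 0, 0, 0, 0, 0, 0, 0, 0, 0, 0, 0, 0, 0, 0, 0, 0, 0, 0, 0, 0, 0, 0]
  jaw: -1
  newtons: 40

```text
time: 6.45
eef_pos: [0.5162, 0.199, 0.0158]
tcp_rot: [-0.329, 3.121, 0.002]
contact_force: [-0.6, 0.6, 6.4]
grip_width: 0.0494
finger_force: 42.7
```

Call:
apply_moves:
  deltas: [0.2, 0, 0, 0, 0, 0, 0.45, 0, 0, 0, 0, 0, 0.6, 0, 0, 0, 0, 0, 0.6, 0, 0, 0, 0, 0, 0.6, 0, 0, 0, 0, 0, 0.6, 0, 0, 0, 0, 0, 0.45, 0, 0, 0, 0, 0, 0.2, 0, 0, 0, 0, 0, 0, 0, 0, 0, 0, 0, 0, 0, 0, 0, 0, 0, 0, 0, 0, 0, 0, 0]

```text
time: 7.55
eef_pos: [0.4071, 0.1757, 0.0157]
tcp_rot: [-0.329, 3.122, 0.002]
contact_force: [-3.4, -0.1, 13.4]
grip_width: 0.0494
finger_force: 43.7
```

Call:
apply_moves:
  deltas: [0, 0, 0, 0, 0, 0, 0, 0, 0, 0, 0, 0, 0, 0, 0, 0, 0, 0, 0, 0, 0, 0, 0, 0, 0, 0, 0, 0, 0, 0]
  jaw: 1

```text
time: 8.05
eef_pos: [0.4064, 0.1753, 0.0134]
tcp_rot: [0.33, -3.124, 0.0]
contact_force: [-0.5, 0.9, -0.5]
grip_width: 0.0855
finger_force: 0.0
```

Call:
apply_moves:
  deltas: [0, 0, -0.9, 0, 0, 0, 0, 0, -0.9, 0, 0, 0, 0, 0, -0.9, 0, 0, 0, 0, 0, -0.9, 0, 0, 0, 0, 0, 0, 0, 0, 0]

```text
time: 8.55
eef_pos: [0.408, 0.176, 0.125]
tcp_rot: [-0.329, 3.119, 0.002]
contact_force: [0.5, -0.2, -0.5]
grip_width: 0.0855
finger_force: 0.0
```

```bash
python3 -c "
from h import *
st()
a=shot('top','t1');b=shot('wrist','w1')
A=cv2.resize(a['color'][150:250,150:250],(400,400),interpolation=cv2.INTER_CUBIC)
o=np.zeros((400,800,3),np.uint8);o[:,:400]=A;o[:300,400:]=cv2.resize(b['color'],(400,300));cv2.imwrite('pics/c1.png',o)"
```

```text
t 8.55 q [ 0.41 -0.19 -0.29  1.46 -0.    0.2 ] p [0.408 0.176 0.125] yaw -167.96 zax [ 0.005  0.002 -1.   ] w 0.0855 F [ 0.5 -0.2 -0.5] ff 0.0
```

View pics/c1.png

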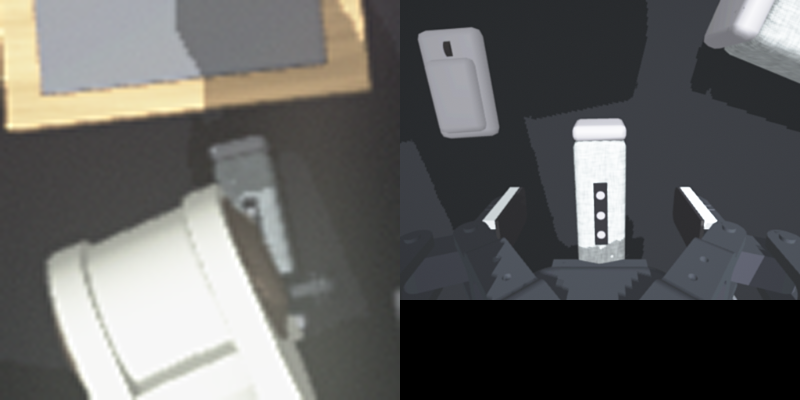

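```bash
python3 -c "
from h import *
c=load('t1');f=lambda u,v,z:pt(c,(u+.5)/4-.5+150,(v+.5)/4-.5+150,z)
a,b=f(212,150,.046),f(263,138,.046);print(a,b,(a+b)/2)
w=load('w1');g=lambda u,v,z:pt(w,(u-400)*1.28,v*1.28,z)
print('near end',g(600,122,.043),'btn',g(600,214,.046),'edges',[g(*q,.046).round(3).tolist() for q in [(573,145),(627,145),(577,245),(624,245)]])
print(f(249,204,.046))
st()"
```

```text
[0.54631517 0.2305044  0.046     ] [0.55691284 0.18426249 0.046     ] [0.551614   0.20738344 0.046     ]
near end [0.3777554  0.16970123 0.043     ] btn [0.46776159 0.18888941 0.046     ] edges [[0.403, 0.15, 0.046], [0.393, 0.198, 0.046], [0.508, 0.173, 0.046], [0.498, 0.221, 0.046]]
[0.4970187  0.19671785 0.046     ]
t 8.65 q [ 0.41 -0.18 -0.3   1.46  0.    0.2 ] p [0.4068 0.1755 0.1216] yaw -167.95 zax [ 0.001  0.    -1.   ] w 0.0856 F [-0.4  0.5 -1.1] ff 0.0
```

Wrist view: bar near end at (600,122) of the composite, button strip centre at (600,214). Top view: far end at (237,144). Together they give a 178 mm length, a centre of (0.467, 0.189) and 12.2° yaw. The bar is well clear, so I'll regrasp at its middle.

```bash
python3 -c "
from h import *
to((.467,.189,.1216),(.467,.189,.0125))"
```

```text
t 8.65 q [ 0.41 -0.18 -0.3   1.46  0.    0.2 ] p [0.4068 0.1755 0.1216] yaw -167.95 zax [ 0.001  0.    -1.   ] w 0.0856 F [-0.4  0.5 -1.1] ff 0.0
total [-2.058e+00  2.200e-02  2.000e-03]
total [ 3.000e-03 -1.000e-03  3.637e+00]
```

Call:
apply_moves:
  deltas: [-0.6, 0, 0, 0, 0, 0, -0.8, 0, 0, 0, 0, 0, -0.66, 0, 0, 0, 0, 0, 0, 0, 0.8, 0, 0, 0, 0, 0, 0.8, 0, 0, 0, 0, 0, 0.8, 0, 0, 0, 0, 0, 0.8, 0, 0, 0, 0, 0, 0.35, 0, 0, 0, 0, 0, 0, 0, 0, 0]

```text
time: 9.55
eef_pos: [0.4655, 0.1876, 0.0128]
tcp_rot: [0.329, -3.12, 0.002]
contact_force: [0.5, -0.3, 0.5]
grip_width: 0.0855
finger_force: 0.0
```

Call:
apply_moves:
  deltas: [0, 0, 0, 0, 0, 0, 0, 0, 0, 0, 0, 0, 0, 0, 0, 0, 0, 0, 0, 0, 0, 0, 0, 0, 0, 0, 0, 0, 0, 0, 0, 0, 0, 0, 0, 0]
  jaw: -1
  newtons: 60

```text
time: 10.15
eef_pos: [0.4679, 0.1887, 0.0166]
tcp_rot: [-0.33, 3.122, 0.001]
contact_force: [0.1, -0.9, 4.7]
grip_width: 0.0493
finger_force: 64.2
```

Call:
apply_moves:
  deltas: [0, 0, -0.4, 0, 0, 0, 0, 0, -0.8, 0, 0, 0, 0, 0, -1, 0, 0, 0, 0, 0, -1, 0, 0, 0, 0, 0, -0.8, 0, 0, 0, 0, 0, -0.4, 0, 0, 0, 0, 0, 0, 0, 0, 0, 0, 0, 0, 0, 0, 0]

```text
time: 10.95
eef_pos: [0.4667, 0.1881, 0.1461]
tcp_rot: [0.33, -3.123, 0.0]
contact_force: [-0.4, 1.0, -4.2]
grip_width: 0.0492
finger_force: 63.2
```

```bash
python3 -c "
from h import *
to((.45,-.15,.15))"
```

```text
t 10.95 q [ 0.38 -0.04 -0.12  1.49  0.    0.17] p [0.4667 0.1881 0.1461] yaw -167.95 zax [-0.001 -0.    -1.   ] w 0.0492 F [-0.4  1.  -4.2] ff 63.2
total [  2.896 -10.906  -0.125]
```

Call:
apply_moves:
  deltas: [0, 0, 0, 0, 0, -0.5, 0, 0, 0, 0, 0, -1, 0, 0, 0, 0, 0, -1, 0, 0, 0, 0, 0, -1, 0, 0, 0, 0, 0, -1, 0, 0, 0, 0, 0, -1, 0, 0, 0, 0, 0, -1, 0, 0, 0, 0, 0, -1, 0, 0, 0, 0, 0, -1, 0, 0, 0, 0, 0, -1, 0, 0, 0, 0, 0, -1, 0, 0, 0, 0, 0, -1]

```text
time: 12.15
eef_pos: [0.4662, 0.1879, 0.1451]
tcp_rot: [2.045, -2.381, -0.001]
contact_force: [0.7, 1.2, -3.7]
grip_width: 0.049
finger_force: 62.8
```

Call:
apply_moves:
  deltas: [0, 0, 0, 0, 0, -1, 0, 0, 0, 0, 0, -0.97, 0, 0, 0, 0, 0, 0]

```text
time: 12.45
eef_pos: [0.4663, 0.1879, 0.1453]
tcp_rot: [2.276, -2.162, -0.002]
contact_force: [0.9, -0.0, -2.9]
grip_width: 0.0491
finger_force: 62.9
```

```bash
python3 -c "
from h import *
to((.47,-.18,.16),(.549,-.241,.16))"
```

```text
t 12.45 q [ 0.38 -0.04 -0.12  1.49 -0.   -1.24] p [0.4663 0.1879 0.1453] yaw -87.05 zax [-0.003 -0.001 -1.   ] w 0.0491 F [ 0.9 -0.  -2.9] ff 62.9
total [12.255  0.508 -0.479]
total [ 2.166 -2.525 -0.005]
```

Call:
apply_moves:
  deltas: [0.6, 0, -0.1, 0, 0, 0, 1, 0.04, -0.1, 0, 0, 0, 1, 0.04, -0.1, 0, 0, 0, 1, 0.04, -0.1, 0, 0, 0, 1, 0.04, -0.1, 0, 0, 0, 1, 0.04, 0, 0, 0, 0, 1, 0.04, 0, 0, 0, 0, 1, 0.04, 0, 0, 0, 0, 1, 0.04, 0, 0, 0, 0, 1, 0.04, 0, 0, 0, 0, 1, 0.04, 0, 0, 0, 0, 1, 0.04, 0, 0, 0, 0]

```text
time: 13.65
eef_pos: [0.4706, -0.1611, 0.1609]
tcp_rot: [2.272, -2.169, -0.002]
contact_force: [0.2, -0.3, -3.6]
grip_width: 0.0491
finger_force: 63.0
```

Call:
apply_moves:
  deltas: [0.66, -0.2, 0, 0, 0, 0, 0.6, -0.5, 0, 0, 0, 0, 0.6, -0.6, 0, 0, 0, 0, 0.6, -0.6, 0, 0, 0, 0, 0.36, -0.6, 0, 0, 0, 0, 0, 0, 0, 0, 0, 0, 0, 0, 0, 0, 0, 0]

```text
time: 14.35
eef_pos: [0.5498, -0.2405, 0.1606]
tcp_rot: [2.273, -2.167, -0.004]
contact_force: [-0.8, 1.0, -3.3]
grip_width: 0.0492
finger_force: 63.5
```

```bash
python3 -c "
from h import *
to((.549,-.241,.11))
b=shot('wrist','w2');a=shot('top','t2')
o=np.zeros((600,800,3),np.uint8);o[:,:]=cv2.resize(b['color'],(800,600));cv2.imwrite('pics/c2.png',o)
M=R.from_euler('z',2.9,degrees=True).as_matrix()
for p in [(.029,.094,.06),(.029,-.094,.06),(-.029,-.094,.06),(-.029,.094,.06),(-.063,.024,.06),(-.063,-.024,.06),(.063,-.024,.06),(-.075,-.125,.066),(-.075,.125,.066)]:
  w=M@np.array(p)+[.549,-.241,0];print(p,w.round(3),(px(b,w)*800/512).round(1))
"
```

```text
t 14.35 q [-0.41  0.2   0.16  1.54  0.   -2.03] p [ 0.5498 -0.2405  0.1606] yaw -87.26 zax [-0.002  0.001 -1.   ] w 0.0492 F [-0.8  1.  -3.3] ff 63.5
total [0.017 0.023 1.685]
(0.029, 0.094, 0.06) [ 0.573 -0.146  0.06 ] [349.3 457.2]
(0.029, -0.094, 0.06) [ 0.583 -0.333  0.06 ] [336.8  99.1]
(-0.029, -0.094, 0.06) [ 0.525 -0.336  0.06 ] [463.1  98.7]
(-0.029, 0.094, 0.06) [ 0.515 -0.149  0.06 ] [452.5 456.8]
(-0.063, 0.024, 0.06) [ 0.485 -0.22   0.06 ] [520.9 339.6]
(-0.063, -0.024, 0.06) [ 0.487 -0.268  0.06 ] [527.  249.1]
(0.063, -0.024, 0.06) [ 0.613 -0.262  0.06 ] [273.7 250.1]
(-0.075, -0.125, 0.066) [ 0.48  -0.37   0.066] [574.   19.6]
(-0.075, 0.125, 0.066) [ 0.468 -0.12   0.066] [533.2 510.3]
```

View pics/c2.png

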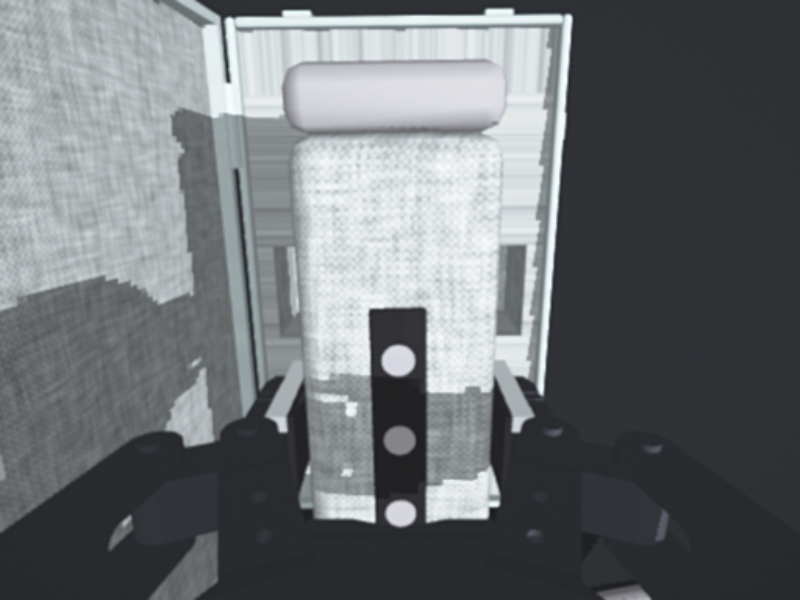

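Wrist view: bar end cap at (285–505, 62–130), rim corners at (228,16) and (570,16), front scoop to x≈524 (v 245–335), back scoop from x≈274. This agrees with the prediction within about 2 mm. I'll refine the yaw and in-hand offset numerically.

```bash
python3 -c "
from h import *
b=load('w2');k=.64
g=lambda u,v,z:pt(b,(u+.5)*k-.5,(v+.5)*k-.5,z)
fr,br=g(570,16,.066),g(228,16,.066);print('rim',fr,br,np.linalg.norm(fr-br),np.degrees(np.arctan2(br[1]-fr[1],br[0]-fr[0])))
print('front edge low',g(547,390,.066))
s=[g(524,245,.06),g(520,335,.06),g(274,245,.06),g(279,335,.06)];print('scoops',np.round(s,4).tolist(),np.mean(s,0))
zt=.1606-.0166+.046
e=[g(285,95,zt-.015),g(505,95,zt-.015)];m=np.mean(e,0);q=[g(313,500,zt-.01),g(490,500,zt-.01)];n=np.mean(q,0)
print('bar',np.round(e,4).tolist(),np.round(q,4).tolist(),np.degrees(np.arctan2(m[1]-n[1],m[0]-n[0])))
print('end',g(395,62,zt-.01),'btn',g(399,440,zt))
# automatic front rim edge in wrist rows
im=b['color'].max(2).astype(int)
pts=[]
for v in range(20,240,10):
  r=im[v,330:385]; i=np.where(r>110)[0]
  if len(i): pts.append(pt(b,330+i[-1]+.5,v,.066))
P=np.array(pts);f=np.polyfit(P[:,1],P[:,0],1);print('front rim x at y=-.241',np.polyval(f,-.241),'yaw',np.degrees(-f[0]),np.abs(P[:,0]-np.polyval(f,P[:,1])).max())
"
```

```text
rim [ 0.48248489 -0.37103465  0.066     ] [ 0.62916458 -0.36401424  0.066     ] 0.14684759569076739 2.7402068877333186
front edge low [ 0.46974981 -0.19506932  0.066     ]
scoops [[0.4892, -0.2703, 0.06], [0.4858, -0.2229, 0.06], [0.613, -0.2645, 0.06], [0.6115, -0.2171, 0.06]] [ 0.54986009 -0.24368845  0.06      ]
bar [[0.5816, -0.3223, 0.175], [0.5285, -0.3248, 0.175]] [[0.574, -0.2117, 0.18], [0.5223, -0.214, 0.18]] -86.43195571232249
end [ 0.55532387 -0.3300203   0.18      ] btn [ 0.55014035 -0.23887676  0.19      ]
front rim x at y=-.241 0.4738672695577703 yaw 3.280311939309337 0.00034732167890566545
```

Call:
apply_moves:
  deltas: [0.09, 0, 0.3, 0, 0, 0, 0, 0, 0.6, 0, 0, 0, 0, 0, 0.6, 0, 0, 0, 0, 0, 0.6, 0, 0, 0, 0, 0, 0.5, 0, 0, 0, 0, 0, 0.5, 0, 0, 0, 0, 0, 0.4, 0, 0, 0, 0, 0, 0, 0, 0, 0]

```text
time: 15.25
eef_pos: [0.5495, -0.243, 0.0549]
tcp_rot: [2.276, -2.164, -0.004]
contact_force: [0.1, -0.6, -3.1]
grip_width: 0.0492
finger_force: 63.5
```

Call:
apply_moves:
  deltas: [0, 0, 0.3, 0, 0, 0, 0, 0, 0.2, 0, 0, 0, 0, 0, 0.15, 0, 0, 0, 0, 0, 0.1, 0, 0, 0, 0, 0, 0, 0, 0, 0, 0, 0, 0, 0, 0, 0]

```text
time: 15.85
eef_pos: [0.5506, -0.2434, 0.0347]
tcp_rot: [-2.276, 2.165, -0.0]
contact_force: [-1.2, -0.3, -3.7]
grip_width: 0.049
finger_force: 63.5
```

Free-hanging at 3 mm above the floor; down the last bit and release.

Call:
apply_moves:
  deltas: [0, 0, 0.05, 0, 0, 0, 0, 0, 0.04, 0, 0, 0, 0, 0, 0.02, 0, 0, 0, 0, 0, 0, 0, 0, 0]

```text
time: 16.25
eef_pos: [0.5506, -0.2435, 0.0317]
tcp_rot: [-2.276, 2.165, -0.001]
contact_force: [-1.9, -0.3, 1.5]
grip_width: 0.0493
finger_force: 63.9
```

Call:
apply_moves:
  deltas: [0, 0, 0, 0, 0, 0, 0, 0, 0, 0, 0, 0, 0, 0, 0, 0, 0, 0, 0, 0, 0, 0, 0, 0, 0, 0, 0, 0, 0, 0]
  jaw: 0.5

```text
time: 16.75
eef_pos: [0.5505, -0.2435, 0.0312]
tcp_rot: [-2.276, 2.165, -0.0]
contact_force: [0.6, 0.6, 0.4]
grip_width: 0.064
finger_force: 0.0
```

Call:
apply_moves:
  deltas: [0, 0, -0.3, 0, 0, 0, 0, 0, -0.6, 0, 0, 0, 0, 0, -0.9, 0, 0, 0, 0, 0, -0.9, 0, 0, 0, 0, 0, -0.9, 0, 0, 0, 0, 0, -0.9, 0, 0, 0, 0, 0, -0.9, 0, 0, 0, 0, 0, 0, 0, 0, 0]

```text
time: 17.55
eef_pos: [0.5517, -0.2439, 0.1982]
tcp_rot: [-2.275, 2.164, -0.01]
contact_force: [0.3, 0.1, 0.6]
grip_width: 0.0642
finger_force: 0.0
```

```bash
python3 -c "
from h import *
st()
b=shot('wrist','w3');a=shot('top','t3')
A=cv2.resize(a['color'][125:225,290:390],(400,400),interpolation=cv2.INTER_CUBIC)
o=np.zeros((400,800,3),np.uint8);o[:,:400]=A;o[:300,400:]=cv2.resize(b['color'],(400,300));cv2.imwrite('pics/c3.png',o)"
```

```text
t 17.55 q [-0.42  0.2   0.24  1.6  -0.   -2.04] p [ 0.5517 -0.2439  0.1982] yaw -87.13 zax [ 0.006 -0.003 -1.   ] w 0.0642 F [0.3 0.1 0.6] ff 0.0
```

View pics/c3.png

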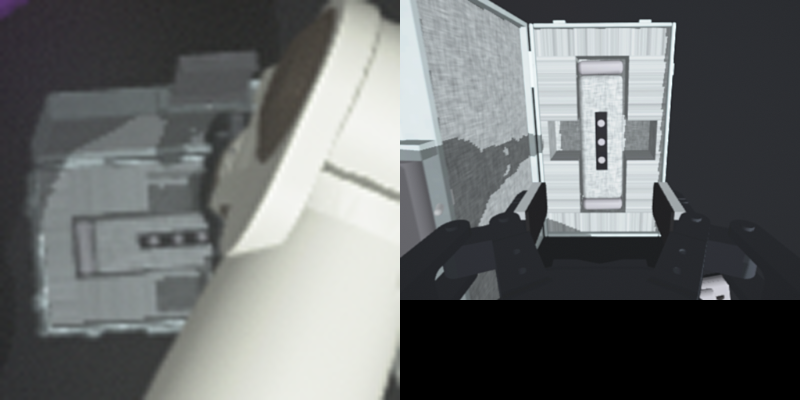

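The bar lies flush in the cut-out: wrist composite (602,135), square with the foam and both scoops visible. Next I push the lid from behind, beside the latch; the earlier latch-tip fit gives a lid angle of about 1.65 rad.

Call:
apply_moves:
  deltas: [0, 0, -0.6, 0, 0, 0, 0, 0, -1, 0, 0, 0, 0, 0, -1, 0, 0, 0, 0, 0, -0.8, 0, 0, 0, 0, 0, 0, 0, 0, 0]
  jaw: -1

```text
time: 18.15
eef_pos: [0.5509, -0.2436, 0.2976]
tcp_rot: [-2.276, 2.164, -0.005]
contact_force: [0.2, 0.8, 0.5]
grip_width: -0.0
finger_force: 0.0
```

```bash
python3 -c "
from h import *
to((.55,-.145,.30),(.69,-.145,.30),(.69,-.145,.18))"
```

```text
t 18.15 q [-0.42  0.26  0.5   1.81  0.   -2.04] p [ 0.5509 -0.2436  0.2976] yaw -87.13 zax [ 0.003 -0.001 -1.   ] w -0.0 F [0.2 0.8 0.5] ff 0.0
total [-3.283 -0.136 -0.085]
total [ 0.234 -4.661  0.013]
total [-0.006  0.011  4.   ]
```

Call:
apply_moves:
  deltas: [-0.6, 0, 0, 0, 0, 0, -0.9, 0, 0, 0, 0, 0, -0.9, -0.1, 0, 0, 0, 0, -0.7, -0.5, 0, 0, 0, 0, 0, -0.8, 0, 0, 0, 0, 0, -0.8, 0, 0, 0, 0, 0, -0.8, 0, 0, 0, 0, 0, -0.8, 0, 0, 0, 0, 0, -0.6, 0, 0, 0, 0, 0.05, -0.4, 0, 0, 0, 0, 0, 0, 0, 0, 0, 0]

```text
time: 19.25
eef_pos: [0.6906, -0.1438, 0.2918]
tcp_rot: [2.276, -2.163, -0.006]
contact_force: [0.0, -0.5, -0.8]
grip_width: -0.0
finger_force: 0.0
```

```bash
python3 -c "
from h import *
to((.69,-.145,.30),(.69,-.145,.18))"
```

```text
t 19.25 q [-0.21  0.58  0.93  1.92  0.   -1.83] p [ 0.6906 -0.1438  0.2918] yaw -87.08 zax [-0.004  0.001 -1.   ] w -0.0 F [ 0.  -0.5 -0.8] ff 0.0
total [ 0.039  0.022 -0.273]
total [ 0.005 -0.017  4.   ]
```

Call:
apply_moves:
  deltas: [0, 0, 0.5, 0, 0, 0, 0, 0, 0.6, 0, 0, 0, 0, 0, 0.6, 0, 0, 0, 0, 0, 0.6, 0, 0, 0, 0, 0, 0.6, 0, 0, 0, 0, 0, 0.5, 0, 0, 0, 0, 0, 0, 0, 0, 0]

```text
time: 19.95
eef_pos: [0.6878, -0.1441, 0.1901]
tcp_rot: [2.275, -2.163, -0.007]
contact_force: [-0.0, 0.8, -0.1]
grip_width: -0.0003
finger_force: 0.0
```

Call:
apply_moves:
  deltas: [0, 0.2, 0, 0, 0, 0, 0, 0.3, 0, 0, 0, 0, 0, 0.4, 0, 0, 0, 0, 0, 0.4, 0, 0, 0, 0, 0, 0.4, 0, 0, 0, 0, 0, 0.4, 0, 0, 0, 0]

```text
time: 20.55
eef_pos: [0.6264, -0.148, 0.195]
tcp_rot: [-2.275, 2.164, -0.004]
contact_force: [1.8, -0.3, 0.9]
grip_width: 0.0001
finger_force: 0.7
```

Call:
apply_moves:
  deltas: [0, 0.4, 0.05, 0, 0, 0, 0, 0.4, 0.05, 0, 0, 0, 0, 0.4, 0.1, 0, 0, 0, 0, 0.4, 0.1, 0, 0, 0, 0, 0.4, 0.1, 0, 0, 0, 0, 0.4, 0.1, 0, 0, 0, 0, 0.4, 0.1, 0, 0, 0]

```text
time: 21.25
eef_pos: [0.5422, -0.1521, 0.1764]
tcp_rot: [-2.276, 2.165, -0.003]
contact_force: [0.3, 0.7, -0.1]
grip_width: 0.0001
finger_force: 0.0
```

```bash
python3 -c "
from h import *
st()
a=shot('scene','s4');cv2.imwrite('pics/c4.png',cv2.resize(a['color'][120:280,60:290],(800,556)))"
```

```text
t 21.25 q [-0.27  0.1   0.09  1.55  0.   -1.89] p [ 0.5422 -0.1521  0.1764] yaw -87.14 zax [ 0.002 -0.    -1.   ] w 0.0001 F [ 0.3  0.7 -0.1] ff 0.0
```

View pics/c4.png

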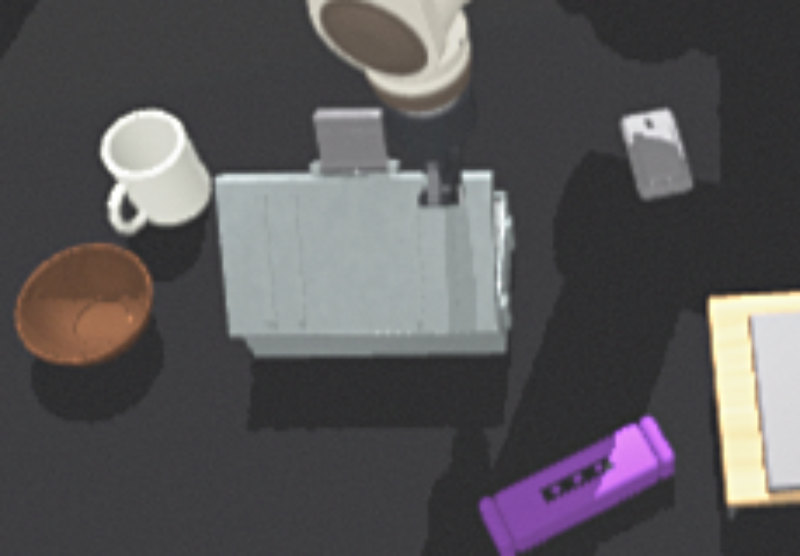

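The lid is tipped past its balance point and sinking: it now shows foreshortened, with its latch at (350,140). I'll lift away and move over the latch while it closes.

Call:
apply_moves:
  deltas: [0, 0, -0.8, 0, 0, 0, 0, 0, -0.9, 0, 0, 0, 0.3, 0.3, 0, 0, 0, 0, 0.6, 0.6, 0, 0, 0, 0, 0.6, 0.6, 0, 0, 0, 0, 0.6, 0.6, 0, 0, 0, 0, 0.6, 0.6, 0, 0, 0, 0, 0.3, 0.5, 0, 0, 0, 0, 0, 0, 0, 0, 0, 0]

```text
time: 22.2
eef_pos: [0.45, -0.2478, 0.2267]
tcp_rot: [2.274, -2.168, 0.001]
contact_force: [-0.1, -0.6, 0.2]
grip_width: 0.0001
finger_force: 0.0
```

Call:
apply_moves:
  deltas: [0, 0, 0, 0, 0, 0, 0, 0, 0, 0, 0, 0, 0, 0, 0, 0, 0, 0, 0, 0, 0, 0, 0, 0, 0, 0, 0, 0, 0, 0, 0, 0, 0, 0, 0, 0, 0, 0, 0, 0, 0, 0, 0, 0, 0, 0, 0, 0, 0, 0, 0, 0, 0, 0, 0, 0, 0, 0, 0, 0, 0, 0, 0, 0, 0, 0, 0, 0, 0, 0, 0, 0]

```text
time: 23.4
eef_pos: [0.4515, -0.2469, 0.2262]
tcp_rot: [-2.276, 2.165, -0.0]
contact_force: [-0.2, 0.9, 0.6]
grip_width: -0.0001
finger_force: 0.0
```

```bash
python3 -c "
from h import *
to((.437,-.249,.12),(.437,-.249,.028))
a=shot('scene','s5');b=shot('wrist','w5')
M=R.from_euler('z',3.1,degrees=True).as_matrix();C=np.array([.5495,-.2425,0])
print([(n,px(a,M@np.array(p)+C).round(1).tolist(),px(b,M@np.array(p)+C).round(1).tolist()) for n,p in [('tipL',(-.134,.03,.094)),('tipR',(-.134,-.03,.094)),('h',(-.085,0,.076)),('FL',(-.075,.125,.09)),('FR',(-.075,-.125,.09))]])
o=np.zeros((480,800,3),np.uint8);o[:320,:400]=cv2.resize(a['color'][140:260,70:220],(400,320));o[:300,400:]=cv2.resize(b['color'],(400,300));cv2.imwrite('pics/c5.png',o)"
```

```text
t 23.4 q [-0.5   0.    0.08  1.65 -0.   -2.12] p [ 0.4515 -0.2469  0.2262] yaw -87.13 zax [ 0. -0. -1.] w -0.0001 F [-0.2  0.9  0.6] ff 0.0
total [0.045 0.487 3.54 ]
total [-0.     0.     3.067]
[('tipL', [178.5, 157.1], [294.8, 211.1]), ('tipR', [161.5, 157.2], [296.8, 145.8]), ('h', [169.7, 171.6], [241.7, 175.1]), ('FL', [204.8, 171.5], [233.3, 298.6]), ('FR', [132.4, 172.3], [225.9, 26.6])]
```

View pics/c5.png

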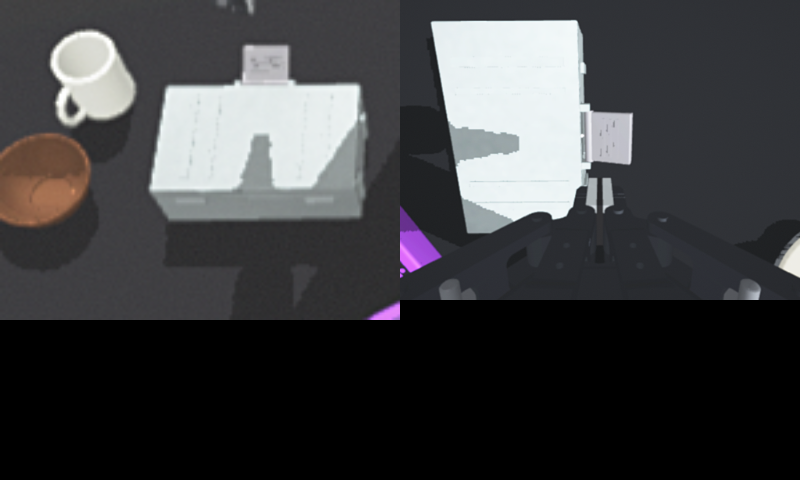

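The lid is shut. In the wrist composite the open latch's tip corners are at (633,113) and (632,163), within 2 px of the predicted shut pose. Pressing the latch down 28 mm in front of its hinge.

Call:
apply_moves:
  deltas: [0.04, 0.25, 0.5, 0, 0, 0, 0, 0.25, 0.9, 0, 0, 0, 0, 0, 0.9, 0, 0, 0, 0, 0, 0.9, 0, 0, 0, 0, 0, 0.3, 0, 0, 0, 0, 0, 0, 0, 0, 0]

```text
time: 24.1
eef_pos: [0.436, -0.2485, 0.1203]
tcp_rot: [2.276, -2.165, -0.003]
contact_force: [-0.7, 0.4, 0.3]
grip_width: -0.0003
finger_force: 0.0
```

Call:
apply_moves:
  deltas: [0, 0, 0.3, 0, 0, 0, 0, 0, 0.3, 0, 0, 0, 0, 0, 0.3, 0, 0, 0, 0, 0, 0.3, 0, 0, 0, 0, 0, 0.3, 0, 0, 0, 0, 0, 0.3, 0, 0, 0]

```text
time: 24.7
eef_pos: [0.437, -0.2492, 0.0677]
tcp_rot: [-2.276, 2.165, -0.003]
contact_force: [1.2, -0.1, 5.4]
grip_width: 0.0
finger_force: 2.0
```

Call:
apply_moves:
  deltas: [0, 0, 0.3, 0, 0, 0, 0, 0, 0.3, 0, 0, 0, 0, 0, 0.3, 0, 0, 0, 0, 0, 0.25, 0, 0, 0, 0, 0, 0.1, 0, 0, 0, 0, 0, 0, 0, 0, 0, 0, 0, 0, 0, 0, 0]

```text
time: 25.4
eef_pos: [0.4336, -0.2492, 0.0298]
tcp_rot: [2.271, -2.164, -0.005]
contact_force: [-22.0, -1.0, 14.9]
grip_width: -0.0001
finger_force: 0.0
```

Call:
apply_moves:
  deltas: [0, 0.2, 0, 0, 0, 0, 0, 0.3, 0, 0, 0, 0, 0, 0, -0.5, 0, 0, 0, 0, 0, -0.9, 0, 0, 0, 0, 0, -0.9, 0, 0, 0, 0, 0, -0.9, 0, 0, 0, 0, 0, -0.9, 0, 0, 0, 0, 0, -0.9, 0, 0, 0, 0, 0, -0.9, 0, 0, 0, 0, 0, 0, 0, 0, 0]

```text
time: 26.4
eef_pos: [0.4228, -0.2502, 0.2114]
tcp_rot: [-2.275, 2.164, -0.01]
contact_force: [-0.1, -0.2, -0.1]
grip_width: 0.0002
finger_force: 0.0
```

```bash
python3 -c "
from h import *
st()
a=shot('scene','s6');b=shot('wrist','w6')
o=np.zeros((400,800,3),np.uint8);o[:320,:400]=cv2.resize(a['color'][140:260,70:220],(400,320));o[:300,400:]=cv2.resize(b['color'],(400,300));cv2.imwrite('pics/c6.png',o)"
```

```text
t 26.4 q [-0.53 -0.07 -0.02  1.61  0.   -2.16] p [ 0.4228 -0.2502  0.2114] yaw -87.12 zax [ 0.006 -0.003 -1.   ] w 0.0002 F [-0.1 -0.2 -0.1] ff 0.0
```

View pics/c6.png

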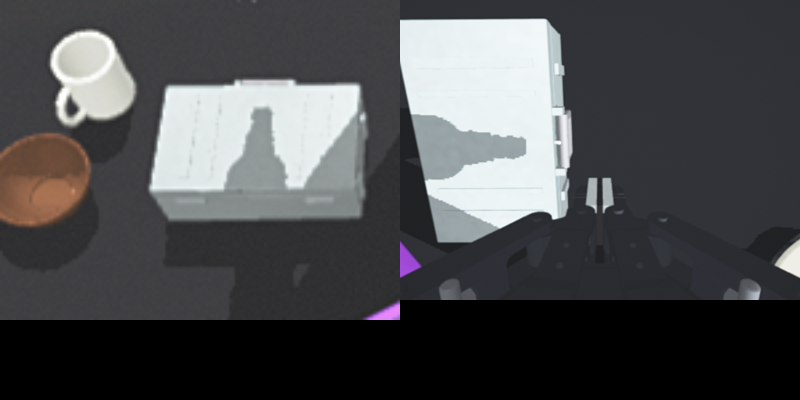

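The latch now hangs along the case front at (566,138) and the lid is flat. I'll check its angle numerically before handing in.

```bash
python3 -c "
from h import *
b=load('w6')
M=R.from_euler('z',3.1,degrees=True).as_matrix();C=np.array([.5495,-.2425,0])
print('seen x~',(572-400)*1.28)
for q in (1.0,1.5,1.7,1.92):
  e=np.radians(20)-q; d=np.array([-np.cos(e),0,np.sin(e)]); n=np.array([np.sin(e),0,np.cos(e)])
  for s,t in((.052,.0035),(.0,.0035),(.052,-.0035)):
    # outward normal is -x when hanging
    n2=np.array([-abs(np.sin(e)),0,np.cos(e)])
    print(q,s,t,px(b,M@(np.array([-.085,0,.076])+d*s+n2*t)+C).round(1))
im=b['color'];print(im[175,195:235].max(1).tolist())
"
```

```text
seen x~ 220.16
1.0 0.052 0.0035 [257.3 174.1]
1.0 0.0 0.0035 [211.  182.1]
1.0 0.052 -0.0035 [253.1 172.9]
1.5 0.052 0.0035 [238.9 170.5]
1.5 0.0 0.0035 [212.4 181.7]
1.5 0.052 -0.0035 [233. 170.]
1.7 0.052 0.0035 [229.9 169.8]
1.7 0.0 0.0035 [212.8 181.5]
1.7 0.052 -0.0035 [223.6 169.5]
1.92 0.052 0.0035 [219.4 169.4]
1.92 0.0 0.0035 [213.  181.3]
1.92 0.052 -0.0035 [212.8 169.4]
[234, 209, 201, 201, 183, 140, 121, 120, 126, 149, 179, 201, 217, 229, 237, 243, 244, 239, 229, 211, 206, 212, 216, 212, 184, 104, 55, 53, 55, 56, 57, 56, 57, 57, 55, 56, 57, 55, 56, 56]
```

The latch's outer edge is at pixel 219.5, which matches 1.92 rad (219.4). It has snapped home, so I'm handing in.

```bash
python3 -c "
from cell import manip
print(manip.close_job())"
```

```text
the job is handed in; nothing more can be done
None
```

The speaker bar is packed in its case with the lid shut and the latch snapped over; I handed the job in after about 26 s of robot time, but it gave no verdict, so these results rest on the final pictures and readings.

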